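Tap the bench pin into its holder

ROBOT

A 6-joint arm with a two-finger parallel gripper is mounted at the origin on a cart in front of the work surface, level with it; the furniture and walls round the work are solid. World frame = base frame: x ahead of the robot, y to its left, z up, the work surface at z = 0. Lengths are in mm, angles in degrees, forces in N, time in s.
With the tool pointing down it reaches from about 300 to 850 mm from the base axis. Payload 5.4 kg.
Tool frame: the origin (TCP) lies between the finger pads; the fingertips stand 17 mm ahead of it and the grasp point (between the pads) lies 2 mm behind it; z points along the fingers, y is the direction in which the jaws open and shut (so a half turn about z gives the same grasp; the last joint's range is limited). The gripper opens to 85 mm and grips with 20 to 120 N. Pads are 22 mm wide; open, the fingers measure 114 mm over their backs; the gripper's body (76 mm by 85 mm) begins 54 mm behind the grasp point. The pads swing forward as they close: fully open they stand 13 mm farther back than shut.
Start: joints at [-76.839, 9.076, 91.501, -0, 79.423, -12.038], TCP at [244.786, -520.275, 248.299] pointing down, gripper open.
Joint ranges: [-166.64, 166.64], [-54.1, 131.32], [10.49, 154.53], [-73.88, 253.88], [9.74, 151.15], [-171.62, 171.62]. Speed limits (degrees/s): [147.25, 147.25, 180, 180, 180, 180].

INTERFACE

Orientations are given as a 3x3 rotation matrix whose columns are the frame's x, y, z axes.
In Python, from workcell import bot, cams gives the robot as it stands. The module is installed in compiled form; this text tells all that it offers. Calls block until the motion is done:
- bot.move_pose(position, orientation): joint-space move of the TCP to a pose.
- bot.line_to(position, orientation=None, v=150, f_stop=None): straight line of the TCP; orientation=None keeps the orientation; v is the mean speed in mm/s. With f_stop (N) it stops when the force on the tool has changed by that much, and returns True; else False.
- bot.movej(angles): joint-space move.
- bot.grip(opening): finger opening in mm; the grip force is fixed at half the most; returns when the fingers have stopped.
- bot.hold(seconds).
- bot.inverse_kinematics(position, orientation): joint angles nearest the present ones, or None.
- bot.state(): the state.
- cams.read_camera(name): name is "scene" or "top" or "wrist"; returns (picture, depth): 480x640x3 uint8, blue, green, red; 480x640 float32, mm along the optical axis (not along the pixel's ray), 0 where there is no reading.
- cams.get_calibration(name): a dict with "intrinsics" (3x3 intrinsics, pixels), "k1" (the pictures are not rectified: a ray, as slopes to the right and down, at radius r is drawn at 1 + k1 r^2 times it, then the intrinsics apply), "rvec" (rotation vector, rad) and "tvec" (3), from world to camera coordinates, as OpenCV has them. Camera axes: x right, y down, z forward; pixel columns grow to the right and rows downward; lengths in mm; the calibration is good to about 2 mm. A picture is of the moment at which its call begins: read the wrist's pose just before it. get_calibration takes no time and is no camera call; for the wrist camera it gives the pose at the moment of the call.
A pose or a line that the arm cannot do raises bot.PlanningError and nothing moves.
- bot.close_job(): hands the job in, once; it reports no verdict.
The state is a dict: "clock": time; "joint_pos": joint angles; "qd": joint speeds; "joint_torque": joint torques, N m; "tcp_pos": TCP position; "tcp_rot": TCP orientation; "ft_force": force on the tool from outside, world axes, zero at the start; "torque": the same for the moment, N m; "finger_gap": finger opening in mm.
Only numpy, scipy, OpenCV 4.12 (cv2) and the standard library are available. Lean on these libraries where they do the work, as an engineer would, in place of code of your own. Each camera call takes 0.05 s, during which the arm holds its last target.

TASK

Draw the wooden bench pin out of its storage sleeve and lay it flat on the table, let go and clear of the sleeve. Then pick it up again and push or tap its tapered tang straight into the socket of the dark steel holder until the pin's shoulder is home against the holder's face and friction alone holds it. Leave the loose jar, dabber and ink tin where they stand.

Things in the scene. Friction and masses are not known exactly. Their poses are not given: they have to be found in the camera images.
- bench_pin: The bench pin: one piece of light wood, 155 mm long, 0.11 to 0.22 kg. Blade: block 100 mm long (y), 46 wide (x), 34 thick (z), with a 9 mm saw slot in its free (-y) end; tapered tang at the +y end. Origin: underside, middle of the blade. y runs from blade to tang, z up. Starts level in the sleeve, underside 8 mm above the table, tang and 11 to 21 mm of blade sticking out.
- pin_blade (a point): Centre of the pin's blade, half-way along, across and up (17 mm above its underside). Axes as the pin's.
- pin_shoulder (a point): Centre of the pin's shoulder, where blade and tang meet, 50 mm along +y from the blade's centre. Axes as the pin's.
- pin_tang (a point): Middle of the pin's tang, 77.5 mm along +y from the blade's centre; axes as the pin's. The tang is a square taper on the pin's centre line, 55 mm long, 28 x 28 mm at the shoulder, 19 x 19 mm near the tip (last 5 mm bevelled to 12 mm); each side slopes about 5 degrees.
- sleeve_mouth (a point): Centre of the mouth of the storage sleeve, a low brown wooden box fixed to the table, 100 mm long, 67 wide (84 over its base plank), 54 high, closed at the back. Its y axis points level out of the mouth, the way the pin is drawn out; the point is 25 mm above the table. Inside 51 x 38 mm, so the blade has about 2 mm play each side.
- holder_mouth (a point): Centre of the socket's mouth, 40 mm above the table, in the front face of the holder. x points level into the socket (the way the tang goes in), z up. The socket is a square taper to match the tang: 26 mm wide between its two steel jaws and 30 mm high at the mouth, narrowing 5 degrees a side, 64 mm deep.
- holder: Bench pin holder: dark steel block 90 mm deep, 94 wide, 70 high, fixed to the table on a base plate 150 wide; origin under its centre, 40 mm behind its face. Its sprung jaws meet the tang 12 mm before home, then resist up to about 15 N and hold it by friction. Home: shoulder against the face, blade standing out level towards -x, underside 23 mm above the table.
- powder_jar: Loose glass jar, 68 mm wide and 97 mm high; origin under its centre. A bystander.
- dabber_1: Loose brown ink dabber (a tied bundle), 42 x 40 x 58 mm; origin under its centre. A bystander.
- ink_tin_1: Loose round ink tin, 71 mm wide and 38 mm high; origin under its centre. A bystander.

How it is judged (in metres and radians):
On the way:
1. the pin, out of the sleeve, lies flat on the table and is let go (horizontal distance between pin_blade and sleeve_mouth above 0.053 m and height (world z) of each of pin_blade, pin_shoulder below 0.026 m and angle between the y axis of pin_blade and the z axis of holder_mouth, either way round above 1.53 rad and contact force between the fingers and bench_pin below 0.1 N), for 0.2 s.
At the end, for the whole second after the job is handed in: The pin's tang is in the holder's socket, its shoulder within 4 mm of the holder's face, centred within 5 mm and in line within 0.1 rad, at rest and held by the socket alone (x of pin_shoulder in the frame of holder_mouth between -0.004 and 0.004 m and y of pin_shoulder in the frame of holder_mouth between -0.005 and 0.005 m and z of pin_shoulder in the frame of holder_mouth between -0.005 and 0.005 m and angle between the y axis of pin_blade and the x axis of holder_mouth, either way round below 0.1 rad and linear speed of bench_pin below 0.02 m/s); the robot touches nothing.
It fails at once if a loose bystander (jar, dabber or ink tin) is moved more than 30 mm (distance of any of powder_jar, dabber_1, ink_tin_1 from where it was at the start of the episode above 0.03 m).
It also fails if it takes over 64 s, if anything falls off the work surface, if the arm or the gripper's body presses on something with over 40 N, if the wrist force passes 120 N, or if a joint passes its speed limit or range.

## Working session

There is one attempt and no reset: what is moved stays moved. The work goes in short steps, each a Python script; the robot and the scene stay as the last script left them, time stands still between calls to the robot, and variables do not carry over. Pictures are saved under pics/ and viewed, and the job is handed in when it is done.

```bash
mkdir -p pics; ls; python3 - <<'E'
from workcell import bot,cams
import cv2,numpy as np
for n in ("scene","top","wrist"):
    im,d=cams.read_camera(n)
    cv2.imwrite(f"pics/a_{n}.png",im); np.save(f"pics/a_{n}.npy",d)
    c=cams.get_calibration(n); print(n,c)
print(bot.state())
E
```

```text
pics
scene {'intrinsics': array([[496.51959852,   0.        , 323.0525436 ],
       [  0.        , 496.51959852, 243.18746834],
       [  0.        ,   0.        ,   1.        ]]), 'k1': -0.036624091555969934, 'rvec': array([ 0.6705996 , -2.4841546 ,  1.29818697]), 'tvec': array([ 433.45541055,  193.2102709 , 1004.73345167])}
top {'intrinsics': array([[457.16353013,   0.        , 315.87890322],
       [  0.        , 457.16353013, 243.22541155],
       [  0.        ,   0.        ,   1.        ]]), 'k1': -0.052259317990988, 'rvec': array([ 2.16870297, -2.21784455,  0.12314921]), 'tvec': array([   1.96794806,  514.28919542, 1086.53026776])}
wrist {'intrinsics': array([[409.49252227,   0.        , 317.36238674],
       [  0.        , 409.49252227, 242.1776332 ],
       [  0.        ,   0.        ,   1.        ]]), 'k1': -0.0725586778019449, 'rvec': array([-2.40659826,  1.52862567,  0.2578973 ]), 'tvec': array([-572.91779311,  -42.72198644,  381.41331574])}
{'clock': 0.15, 'joint_pos': array([-7.68407351e+01,  9.10471677e+00,  9.15539861e+01, -3.31923016e-04,
        7.94209017e+01, -1.20382290e+01]), 'qd': array([ 0.06134426, -0.17675309, -0.2792992 , -0.0006042 ,  0.0116275 ,
       -0.00077053]), 'joint_torque': array([ 3.75174259e-04, -3.96378279e+01, -3.31785285e+01, -3.68368737e-04,
        5.44736700e-03, -1.84844600e-05]), 'tcp_pos': array([ 244.67926973, -519.88311555,  247.55361592]), 'tcp_rot': array([[ 9.04845266e-01,  4.25740462e-01, -3.21845465e-04],
       [ 4.25740488e-01, -9.04844301e-01,  1.35158259e-03],
       [ 2.84203359e-04, -1.35999575e-03, -9.99999035e-01]]), 'ft_force': array([ 0.46765704,  0.45286558, -0.29635143]), 'torque': array([-0.04106078, -0.02555398, -0.04045451]), 'finger_gap': 85.43916917507178}
```

View pics/a_top.png

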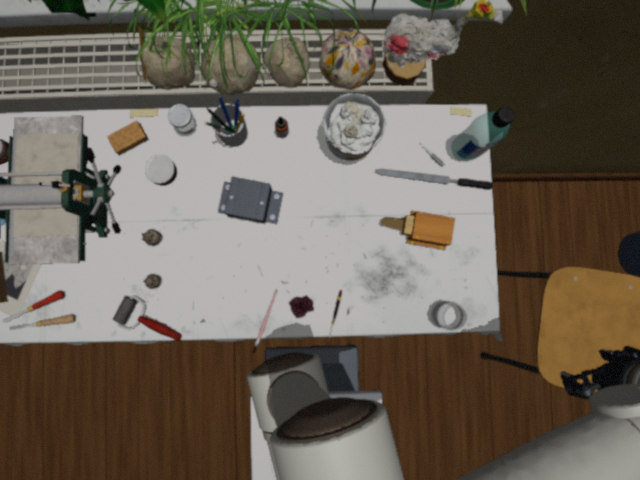

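View pics/a_scene.png

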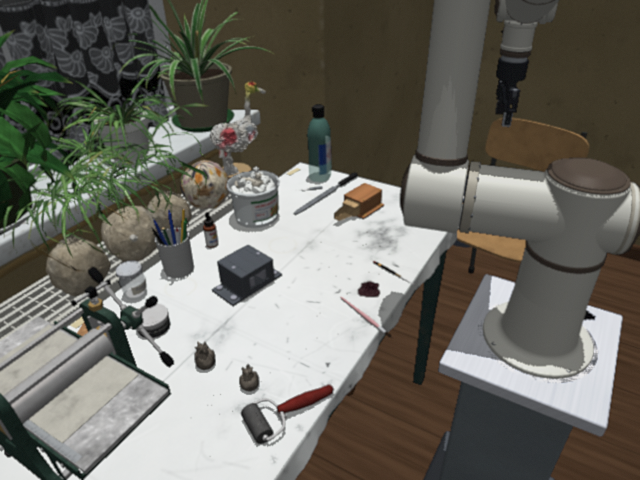

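View pics/a_wrist.png

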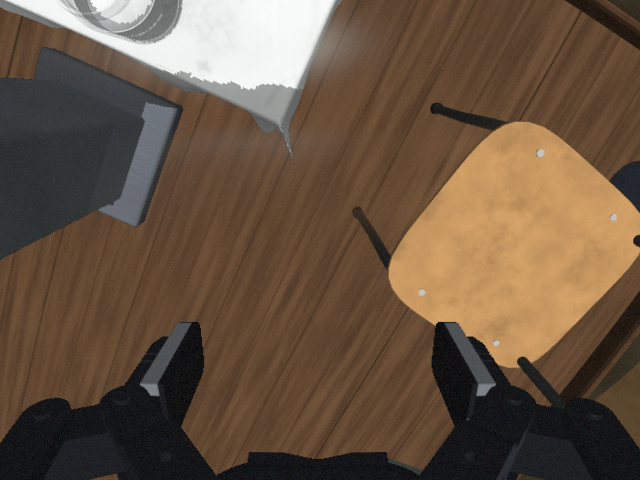

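```bash
cat > h.py <<'E'
import numpy as np, cv2
from workcell import bot,cams
def cal(n):
    c=cams.get_calibration(n); R=cv2.Rodrigues(c["rvec"])[0]; return c["intrinsics"],c["k1"],R,np.array(c["tvec"]).ravel()
def rays(c,px):
    K,k1,R,t=c
    p=cv2.undistortPoints(np.asarray(px,float).reshape(-1,1,2),K,np.array([k1,0,0,0.])).reshape(-1,2)
    d=np.c_[p,np.ones(len(p))]@R   # R^T d
    return -R.T@t, d
def onplane(c,px,z):
    o,d=rays(c,px); return o+d*((z-o[2])/d[:,2])[:,None]
def proj(c,P):
    K,k1,R,t=c
    return cv2.projectPoints(np.asarray(P,float).reshape(-1,1,3),cv2.Rodrigues(R)[0],t,K,np.array([k1,0,0,0.]))[0].reshape(-1,2)
def depthpt(c,px,dep):
    K,k1,R,t=c
    p=cv2.undistortPoints(np.asarray(px,float).reshape(-1,1,2),K,np.array([k1,0,0,0.])).reshape(-1,2)
    z=np.array([dep[int(round(y)),int(round(x))] for x,y in np.asarray(px).reshape(-1,2)])
    return (np.c_[p,np.ones(len(p))]*z[:,None]-t)@R
E
python3 - <<'E'
from h import *
c=cal("top")
for n,p,z in [("sleeve",(431,230),54),("tang tip",(384,223),25),("holder top",(250,198),70),("tin",(160,170),38),("jar?",(181,118),60),("dab",(152,237),50),("dab2",(153,281),50)]:
    print(n,onplane(c,[p],z).round())
im=cv2.imread("pics/a_top.png"); s=cv2.imread("pics/a_scene.png")
cr=[im[150:270,200:300],im[190:270,365:465],s[230:310,200:300],s[170:250,310:410]]
cr=[cv2.resize(x,(400,300),interpolation=cv2.INTER_CUBIC) for x in cr]
cv2.imwrite("pics/b.png",np.vstack([np.hstack(cr[:2]),np.hstack(cr[2:])]))
E
```

```text
sleeve [[ 537. -284.   54.]]
tang tip [[ 560. -177.   25.]]
holder top [[619. 143.  70.]]
tin [[698. 363.  38.]]
jar? [[818. 307.  60.]]
dab [[535. 377.  50.]]
dab2 [[431. 374.  50.]]
```

View pics/b.png

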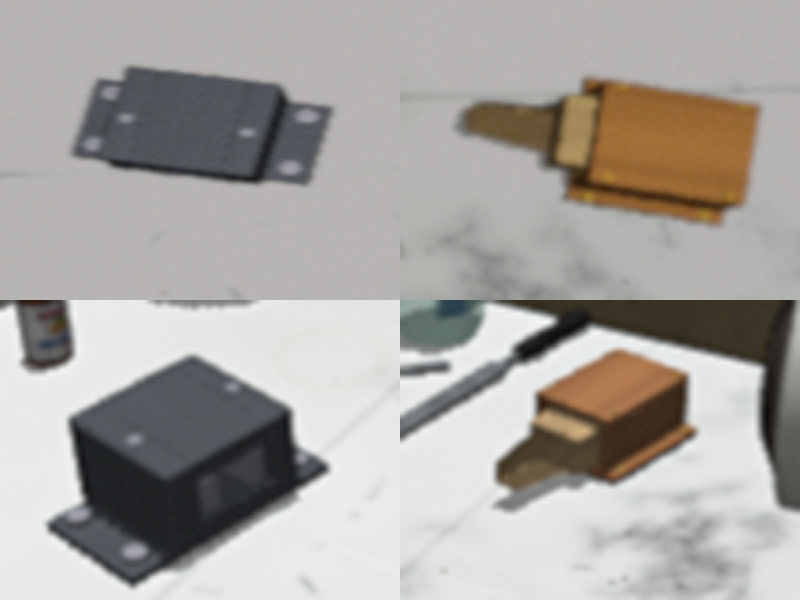

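```bash
python3 - <<'E'
from h import *
s=bot.state(); K,k1,R,t=cal("wrist"); T=s["tcp_rot"]
print("cam pos in tool",T.T@(-R.T@t-s["tcp_pos"]), "axes in tool", (T.T@R.T).round(3))
# view pose over the pin; tool y along world ~x ; try options
for nm,P,Rm in [("pin",[560,-200,260],np.array([[0,1,0],[1,0,0],[0,0,-1.]])),("pin2",[560,-200,260],np.array([[0,-1,0],[-1,0,0],[0,0,-1.]])),
  ("hold",[520,140,300],np.array([[1,0,0],[0,-1,0],[0,0,-1.]])),("hold2",[520,140,300],np.array([[-1,0,0],[0,1,0],[0,0,-1.]]))]:
    print(nm,bot.inverse_kinematics(np.array(P,float),Rm))
E
```

```text
cam pos in tool [  83.26745702   -1.17888644 -126.06362044] axes in tool [[-0.001 -0.945 -0.326]
 [ 1.    -0.001 -0.   ]
 [ 0.    -0.326  0.945]]
pin [-3.12863319e+01  1.15157510e+01  8.73957165e+01 -2.54444375e-14
  8.10885325e+01 -3.12863319e+01]
pin2 [-3.12863319e+01  1.15157510e+01  8.73957165e+01 -2.54444375e-14
  8.10885325e+01  1.48713668e+02]
hold [ 2.20383586e+00  1.85261216e+00  9.34086144e+01 -2.54444375e-14
  8.47387734e+01  9.22038359e+01]
hold2 [ 2.20383586e+00  1.85261216e+00  9.34086144e+01 -2.54444375e-14
  8.47387734e+01 -8.77961641e+01]
```

```bash
python3 - <<'E'
from h import *
Rp=np.array([[0,1,0],[1,0,0],[0,0,-1.]])
bot.move_pose(np.array([550,-150,200.]),Rp)
bot.hold(0.2)
c=cal("wrist"); im,d=cams.read_camera("wrist"); s=bot.state()
np.savez("pics/pin1.npz",K=c[0],k1=c[1],R=c[2],t=c[3],d=d,im=im); cv2.imwrite("pics/pin1.png",im)
print(s["clock"],s["tcp_pos"],s["tcp_rot"].round(4),s["ft_force"])
E
```

```text
2.1583 [ 549.87117453 -150.66273416  200.0708356 ] [[ 1.1e-03  1.0e+00  1.0e-04]
 [ 1.0e+00 -1.1e-03 -1.0e-04]
 [-1.0e-04  1.0e-04 -1.0e+00]] [-1.10100673  0.21126176 -0.06130766]
```

View pics/pin1.png

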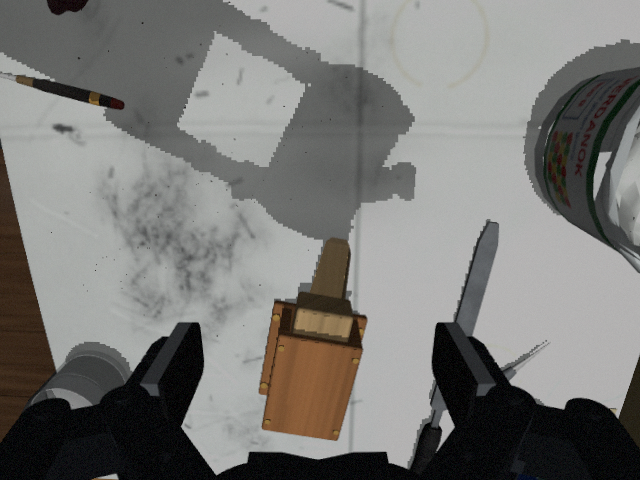

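```bash
python3 - <<'E'
import cv2
im=cv2.imread("pics/pin1.png")
c=cv2.resize(im[225:445,240:400],None,fx=3.5,fy=2.7,interpolation=cv2.INTER_CUBIC)
c=cv2.resize(im[230:350,250:390],(770,600*770//770),interpolation=cv2.INTER_CUBIC)
cv2.imwrite("pics/pin1c.png",c); print(770/140,600/120)
E
```

```text
5.5 5.0
```

View pics/pin1c.png

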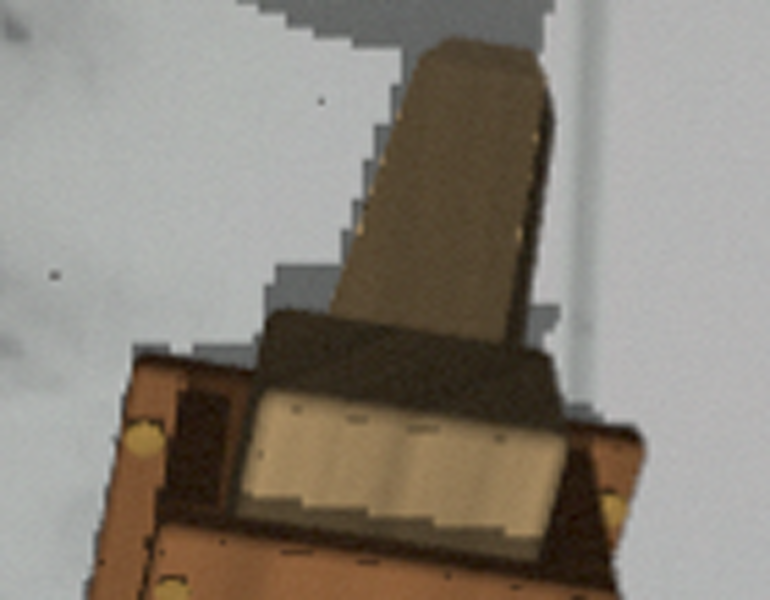

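```bash
python3 - <<'E'
from h import *
z=np.load("pics/pin1.npz"); c=(z["K"],float(z["k1"]),z["R"],z["t"])
f=lambda cx,cy:(250+cx/5.5,230+cy/5)
S=onplane(c,[f(258,387),f(567,435)],42); print("shoulder top",S,np.linalg.norm(S[1]-S[0]))
d=S[1]-S[0]; print("axis yaw",np.degrees(np.arctan2(d[1],d[0])), "mid",S.mean(0))
Tg=onplane(c,[f(330,310),f(505,342)],39); print("tang root",Tg,Tg.mean(0))
M=onplane(c,[f(165,525),f(615,585)],54); print("roof front",M,np.linalg.norm(M[1]-M[0])); d=M[1]-M[0]; print(np.degrees(np.arctan2(d[1],d[0])),M.mean(0))
B=onplane(c,[(264,430),(336,439)],54); print("roof rear",B,np.linalg.norm(B[1]-B[0]),B.mean(0),(M-B))
P=onplane(c,[f(135,355),f(645,430)],8); print("plank front",P,np.linalg.norm(P[1]-P[0]),P.mean(0))
# depth
px=[f(400,460),f(420,200),f(400,580)]
print(depthpt(c,px,z["d"]))
tb=depthpt(c,[(200,220),(420,240),(300,170),(200,300)],z["d"]); print(tb)
E
```

```text
shoulder top [[ 532.40371786 -217.68329219   42.        ]
 [ 576.37662519 -226.27424538   42.        ]] 44.80425265803982
axis yaw -11.054588129140555 mid [ 554.39017153 -221.97876878   42.        ]
tang root [[ 542.64297053 -205.89274056   39.        ]
 [ 567.40869257 -211.47892631   39.        ]] [ 555.02583155 -208.68583343   39.        ]
roof front [[ 519.65930138 -235.0555981    54.        ]
 [ 582.74900659 -245.97807496   54.        ]] 64.02820788287475
-9.822038277308607 [ 551.20415398 -240.51683653   54.        ]
roof rear [[ 502.57840115 -329.11162597   54.        ]
 [ 564.07537009 -339.07981703   54.        ]] 62.29961493816504 [ 533.32688562 -334.0957215    54.        ] [[17.08090023 94.05602787  0.        ]
 [18.6736365  93.10174207  0.        ]]
plank front [[ 511.16192097 -229.58587099    8.        ]
 [ 592.13024894 -244.50492272    8.        ]] 82.33133205178576 [ 551.64608495 -237.04539686    8.        ]
[[ 552.51934624 -230.39695101   42.46369322]
 [ 555.76822076 -197.60751591   14.92013657]
 [ 552.40936784 -244.49971564   54.65107391]]
[[ 4.50979939e+02 -1.58550811e+02  7.30087106e-01]
 [ 6.35303938e+02 -1.77013728e+02 -7.93213768e-01]
 [ 5.34766285e+02 -1.17520697e+02  1.10108857e+00]
 [ 4.43627522e+02 -2.32636515e+02  4.50671149e-01]]
```

```bash
python3 - <<'E'
from h import *
z=np.load("pics/pin1.npz"); c=(z["K"],float(z["k1"]),z["R"],z["t"])
for cy in range(20,600,20):
    cx=480-(cy-40)*0.19
    p=(round(250+cx/5.5),230+cy//5); print(p,cy,depthpt(c,[p],z["d"]).round(1)[0])
E
```

```text
(338, 234) 20 [ 565.6 -170.8    1.6]
(337, 238) 40 [ 563.9 -168.2   19.7]
(337, 242) 60 [ 564.1 -172.3   17.7]
(336, 246) 80 [ 563.4 -176.5   15.5]
(335, 250) 100 [ 562.7 -180.    15. ]
(335, 254) 120 [ 562.7 -183.6   14.9]
(334, 258) 140 [ 562.  -187.2   14.5]
(333, 262) 160 [ 561.2 -190.8   14.3]
(332, 266) 180 [ 560.4 -194.5   13.8]
(332, 270) 200 [ 560.4 -197.8   14.4]
(331, 274) 220 [ 559.7 -202.1   12.8]
(330, 278) 240 [ 558.8 -205.1   14.3]
(330, 282) 260 [ 558.9 -209.5   12.6]
(329, 286) 280 [ 558.1 -213.1   12.9]
(328, 290) 300 [ 557.3 -217.2   12.1]
(328, 294) 320 [ 557.3 -220.5   12.9]
(327, 298) 340 [ 556.4 -222.8   15.8]
(326, 302) 360 [ 555.4 -222.7   23.2]
(326, 306) 380 [ 555.3 -222.2   31.1]
(325, 310) 400 [ 554.4 -222.4   37.5]
(324, 314) 420 [ 553.5 -223.6   41.8]
(323, 318) 440 [ 552.7 -226.9   42.3]
(323, 322) 460 [ 552.7 -230.4   42.5]
(322, 326) 480 [ 552.  -234.4   41.8]
(321, 330) 500 [ 551.2 -237.4   42.9]
(321, 334) 520 [ 551.2 -242.    41.4]
(320, 338) 540 [ 550.3 -240.4   49.8]
(319, 342) 560 [ 549.5 -241.5   53.7]
(319, 346) 580 [ 549.5 -243.9   55.6]
```

```bash
cat >> h.py <<'E'
def Rdown(yaw):  # yaw deg: direction of tool x in world
    a=np.radians(yaw); x=np.array([np.cos(a),np.sin(a),0]); z=np.array([0,0,-1.]); return np.c_[x,np.cross(z,x),z]
def show(tag=""):
    s=bot.state(); print(tag,round(s["clock"],2),"tcp",s["tcp_pos"].round(2),"F",s["ft_force"].round(2),"gap",round(float(s["finger_gap"]),2)); return s
E
python3 - <<'E'
from h import *
R=Rdown(90-10.6); u=R[:,0]
sh=np.array([554.4,-222.2,0]); g=sh-3*u
p=g.copy(); p[2]=110
bot.move_pose(p,R); show("above")
p[2]=26.5
print(bot.line_to(p,v=100,f_stop=8)); show("down")
bot.grip(40); s=show("gripped")
c=cal("wrist"); im,d=cams.read_camera("wrist"); cv2.imwrite("pics/grip1.png",im)
E
```

```text
above 2.7 tcp [ 553.96 -224.94  110.41] F [ 0.62 -0.19  0.66] gap 85.59
False
down 3.68 tcp [ 554.48 -225.54   27.32] F [-0.22 -0.76 -0.15] gap 85.49
gripped 4.13 tcp [ 554.43 -225.4    27.35] F [-0.75  0.67  4.73] gap 44.86
```

View pics/grip1.png

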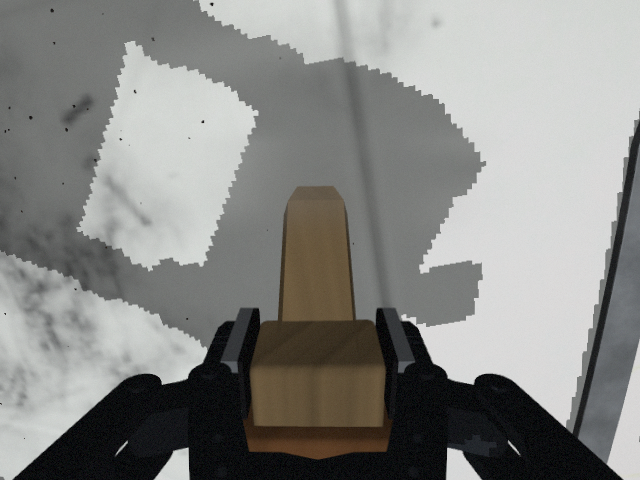

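```bash
python3 - <<'E'
from h import *
s=show(); R=Rdown(90-10.6); u=R[:,0]
p0=s["tcp_pos"].copy()
bot.line_to(p0+20*u,R,v=50); show("20")
r=bot.line_to(p0+150*u,R,v=110,f_stop=30); print(r); s=show("out")
p=s["tcp_pos"].copy(); p[2]-=7
print(bot.line_to(p,R,v=40,f_stop=5)); s=show("low")
p=s["tcp_pos"].copy(); p[2]-=3
print(bot.line_to(p,R,v=15,f_stop=6)); s=show("touch")
im,d=cams.read_camera("wrist"); cv2.imwrite("pics/out1.png",im)
im,d=cams.read_camera("top"); cv2.imwrite("pics/out1t.png",im[180:270,320:470])
E
```

```text
4.18 tcp [ 554.39 -225.4    27.31] F [0.44 1.67 4.96] gap 44.77
20 4.73 tcp [ 558.28 -204.57   27.33] F [-0.51  3.1   3.99] gap 45.28
False
out 6.07 tcp [581.99 -78.59  27.36] F [-0.59  1.02 -1.17] gap 44.97
False
low 6.39 tcp [581.63 -78.79  19.9 ] F [-0.63 -1.17 -0.44] gap 44.75
True
touch 6.6 tcp [582.   -78.8   19.35] F [-0.19 -0.21  4.16] gap 44.87
```

View pics/out1.png

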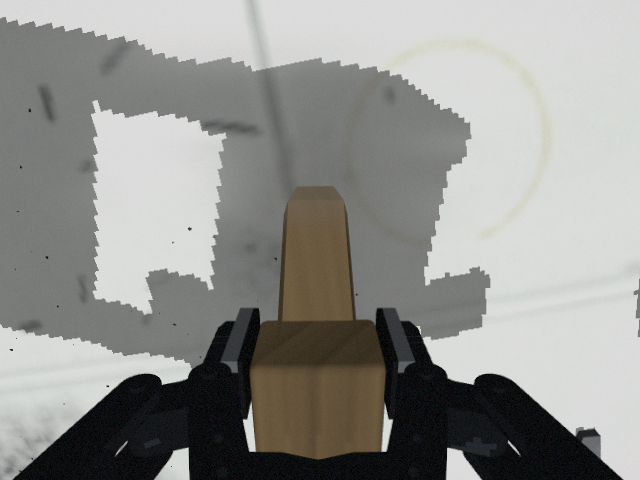

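View pics/out1t.png

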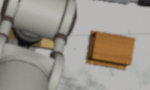

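```bash
python3 - <<'E'
from h import *
R=Rdown(90-10.6); u=R[:,0]
bot.grip(85); s=show("open"); bot.hold(0.3)
p=s["tcp_pos"].copy(); p[2]=200; 
bot.line_to(p,R,v=200); bot.hold(0.15); s=show("up")
c=cal("wrist"); im,d=cams.read_camera("wrist"); cv2.imwrite("pics/lay1.png",im)
np.savez("pics/lay1.npz",K=c[0],k1=c[1],R=c[2],t=c[3],d=d,im=im)
E
```

```text
open 7.17 tcp [580.74 -78.34  17.9 ] F [-0.75  0.49 -0.57] gap 85.23
up 8.68 tcp [579.87 -78.04 198.27] F [-0.38 -0.29 -0.21] gap 85.18
```

View pics/lay1.png

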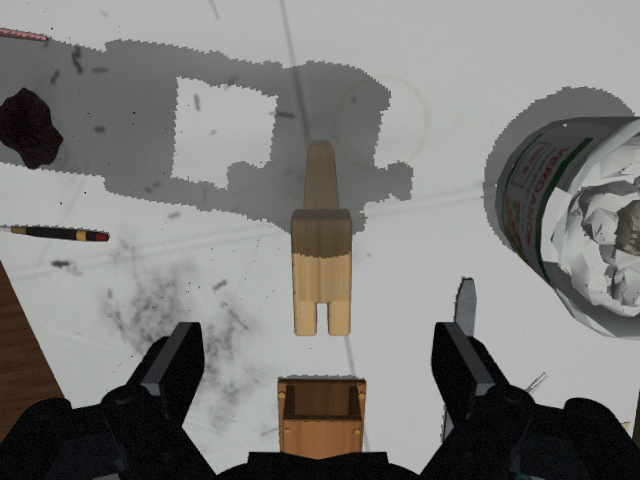

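```bash
python3 - <<'E'
from h import *
z=np.load("pics/lay1.npz"); c=(z["K"],float(z["k1"]),z["R"],z["t"])
Q=onplane(c,[(292,209),(351,209),(294,335),(351,335)],34); print(Q)
print("len",np.linalg.norm(Q[:2].mean(0)-Q[2:].mean(0)),"w",np.linalg.norm(Q[0]-Q[1]),"centre",Q.mean(0)); d=Q[:2].mean(0)-Q[2:].mean(0); print("yaw y-axis",np.degrees(np.arctan2(d[1],d[0])))
print(depthpt(c,[(320,230),(320,270),(302,310),(340,310)],z["d"]))
print("mouth",onplane(c,[(286,417),(362,417)],54).mean(0))
bot.move_pose(np.array([510,125,230.]),Rdown(172)); bot.hold(0.15); show()
c=cal("wrist"); im,d=cams.read_camera("wrist"); cv2.imwrite("pics/hold1.png",im)
np.savez("pics/hold1.npz",K=c[0],k1=c[1],R=c[2],t=c[3],d=d,im=im)
E
```

```text
[[ 561.57761912  -64.32778754   34.        ]
 [ 603.92561206  -72.25336758   34.        ]
 [ 541.44000327 -168.23408379   34.        ]
 [ 587.22109282 -176.76747993   34.        ]]
len 105.82581164899996 w 43.08326038069522 centre [ 573.54108182 -120.39567971   34.        ]
yaw y-axis 79.97547490323892
[[ 578.75838219  -83.76939773   34.35653047]
 [ 572.94484476 -115.00267316   35.19470208]
 [ 552.50710253 -146.57223163   34.53968244]
 [ 582.279483   -151.45643419   35.75162984]]
mouth [ 553.34570459 -238.41892096   54.        ]
 10.04 tcp [510.26 124.37 229.8 ] F [-0.67 -0.45  0.15] gap 85.28
```

View pics/hold1.png

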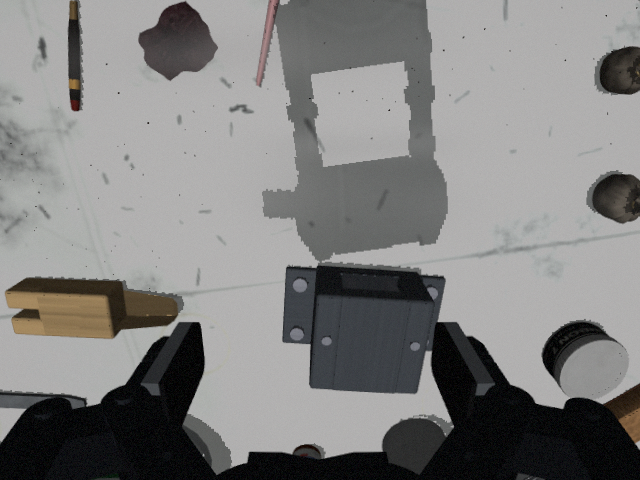

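```bash
python3 - <<'E'
import cv2
im=cv2.imread("pics/hold1.png")
c=cv2.resize(im[250:400,270:460],(760,600),interpolation=cv2.INTER_CUBIC)
c=cv2.convertScaleAbs(c,alpha=2.0,beta=10)
cv2.imwrite("pics/hold1c.png",c)
E
```

```text
(no output)
```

View pics/hold1c.png

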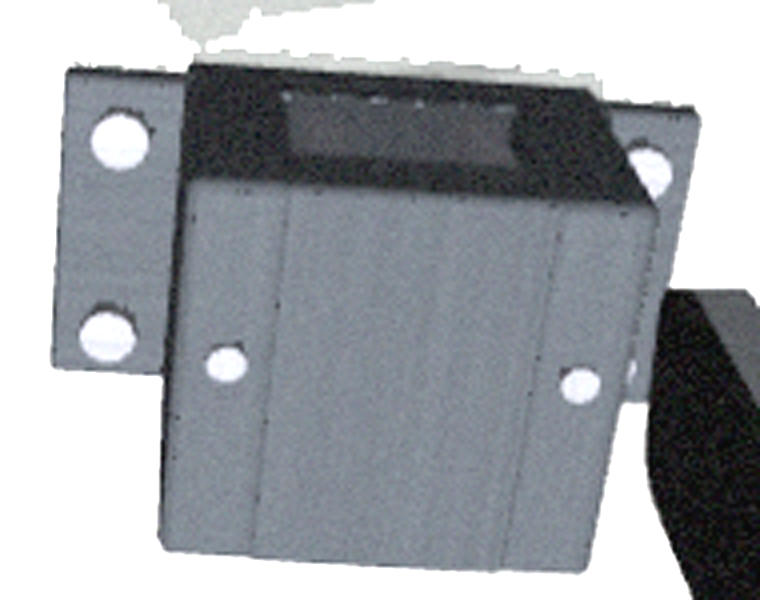

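```bash
cat > meas.py <<'E'
from h import *
def cloud(z):
    c=(z["K"],float(z["k1"]),z["R"],z["t"]); d=z["d"]; v,u=np.nonzero(d>0); px=np.c_[u,v].astype(float)
    p=cv2.undistortPoints(px.reshape(-1,1,2),c[0],np.array([c[1],0,0,0.])).reshape(-1,2)
    P=(np.c_[p,np.ones(len(p))]*d[v,u][:,None]-c[3])@c[2]
    return px,P
E
python3 - <<'E'
from meas import *
z=np.load("pics/hold1.npz"); c=(z["K"],float(z["k1"]),z["R"],z["t"])
f=lambda x,y:(270+x/4,250+y/4)
Q=onplane(c,[f(187,180),f(657,212),f(162,548),f(587,572)],70); print(Q.round(1))
print("widths",np.linalg.norm(Q[0]-Q[1]),np.linalg.norm(Q[2]-Q[3]),"depths",np.linalg.norm(Q[0]-Q[2]),np.linalg.norm(Q[1]-Q[3]))
for a,b in((0,1),(2,3),(0,2),(1,3)):
    d=Q[b]-Q[a]; print(a,b,np.degrees(np.arctan2(d[1],d[0])).round(2))
print("front mid",Q[:2].mean(0),"centre",Q.mean(0))
px,P=cloud(z)
m=(abs(P[:,2]-70)<5)&(abs(P[:,0]-619)<90)&(abs(P[:,1]-143)<90)
T=P[m]; print(len(T),"z med",np.median(T[:,2])); print(cv2.minAreaRect(T[:,:2].astype(np.float32)))
# socket mouth edges: top at z=55, bottom z=25 on front face
fr=(P[:,2]>15)&(P[:,2]<60)&(px[:,1]<305)&(px[:,0]>318)&(px[:,0]<425)
F=P[fr]; print("front face med",np.median(F,0))
# table
tb=P[(abs(P[:,2])<8)]; print("table z", np.median(tb[:,2]))
M=onplane(c,[f(288,155),f(515,165)],55); print("mouth sides?",M)
E
```

```text
[[565.8 116.3  70. ]
 [586.  206.5  70. ]
 [651.   98.7  70. ]
 [670.9 188.   70. ]]
widths 92.39022458071942 91.47342157403845 depths 86.97366100927874 86.7957992606188
0 1 77.37
2 3 77.47
0 2 -11.68
1 3 -12.29
front mid [575.9477224  161.37879154  70.        ] centre [618.44241337 152.35726206  70.        ]
10913 z med 70.2613353330053
((618.8189697265625, 152.44198608398438), (94.3392333984375, 91.59471893310547), 77.64115905761719)
front face med [578.18187426 161.29707046  30.54659695]
table z 0.19793523554046932
mouth sides? [[570.53259138 136.24651799  55.        ]
 [579.41256547 181.70830873  55.        ]]
```

```bash
python3 - <<'E'
from meas import *
c=cal("top"); im,d=cams.read_camera("top"); z=dict(K=c[0],k1=c[1],R=c[2],t=c[3],d=d)
px,P=cloud(z); m=(abs(P[:,2]-70)<6)&(abs(P[:,0]-619)<90)&(abs(P[:,1]-143)<90)
print(m.sum(),cv2.minAreaRect(P[m][:,:2].astype(np.float32)))
yaw=79.6
R=Rdown(yaw); g=np.array([573.6,-124.,110.])
bot.move_pose(g,R); show("above")
g[2]=60; bot.line_to(g,R,v=120); bot.hold(.1); s=show()
im,d=cams.read_camera("wrist"); cv2.imwrite("pics/pre2.png",im)
E
```

```text
254 ((656.4183349609375, 143.74667358398438), (91.46302032470703, 26.545495986938477), 86.75508117675781)
above 11.23 tcp [ 573.84 -123.53  110.36] F [ 0.69 -0.38 -0.33] gap 84.88
 11.9 tcp [ 574.56 -124.21   61.28] F [ 0.71 -0.09 -1.02] gap 84.71
```

View pics/pre2.png

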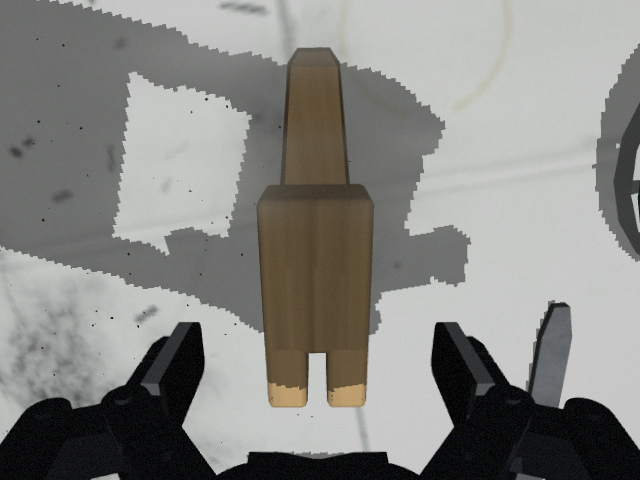

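```bash
python3 - <<'E'
from meas import *
c=cal("top"); im,d=cams.read_camera("top"); z=dict(K=c[0],k1=c[1],R=c[2],t=c[3],d=d)
px,P=cloud(z); m=(abs(P[:,2]-70)<6)&(abs(P[:,0]-619)<70)&(abs(P[:,1]-150)<70)
print(m.sum(),cv2.minAreaRect(P[m][:,:2].astype(np.float32)),np.median(P[m][:,2]))
R=Rdown(79.6); g=np.array([573.6,-124.,19.])
print(bot.line_to(g,R,v=80,f_stop=8)); show("down")
bot.grip(40); bot.hold(.1); s=show("grip")
np.save("grip_z.npy",s["tcp_pos"])
p=s["tcp_pos"].copy(); p[2]+=100
bot.line_to(p,R,v=150); bot.hold(.1); show("lift")
im,d=cams.read_camera("wrist"); cv2.imwrite("pics/lift2.png",im)
E
```

```text
1504 ((619.3291625976562, 150.3300018310547), (92.71324157714844, 90.87104034423828), 77.47982025146484) 69.61520378850305
False
down 12.66 tcp [ 573.56 -124.01   18.74] F [-0.27  0.06  0.17] gap 85.09
grip 13.21 tcp [ 574.29 -124.3    19.79] F [ 0.85 -0.34  4.01] gap 45.37
lift 14.13 tcp [ 573.12 -123.79  117.96] F [ 0.52  0.31 -1.61] gap 45.74
```

View pics/lift2.png

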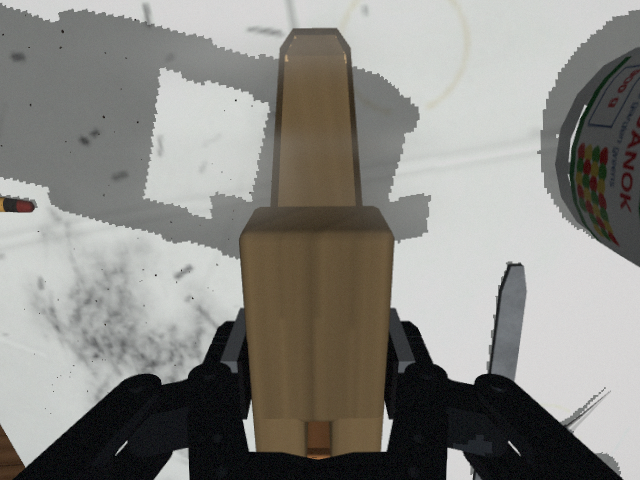

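```bash
python3 - <<'E'
from meas import *
yaw=-12.45; R=Rdown(yaw); hx=R[:,0]
C=np.array([619,151.8,0]); mouth=C-44*hx; print("mouth",mouth)
st=mouth-135*hx; st[2]=118
bot.move_pose(st,R); show("stage hi")
st[2]=42.8
bot.line_to(st,R,v=120); bot.hold(.2); s=show("stage")
e=st-s["tcp_pos"]; print("err",e, np.degrees(np.arctan2(s["tcp_rot"][1,0],s["tcp_rot"][0,0])), s["tcp_rot"][:,2])
c=cal("wrist"); im,d=cams.read_camera("wrist"); cv2.imwrite("pics/stage.png",im)
np.savez("pics/stage.npz",K=c[0],k1=c[1],R=c[2],t=c[3],d=d,im=im)
im,d=cams.read_camera("scene"); cv2.imwrite("pics/stage_s.png",cv2.resize(im[180:380,150:410],(780,600)))
E
```

```text
mouth [576.03468136 161.28585232   0.        ]
stage hi 16.07 tcp [444.54 190.13 118.07] F [-0.5   0.11 -1.99] gap 44.84
stage 17.04 tcp [445.   190.53  43.72] F [ 0.6  -0.11 -1.26] gap 45.31
err [-0.79413607 -0.14320441 -0.92373636] -12.448296147199914 [ 1.91156332e-03  3.00390193e-04 -9.99998128e-01]
```

View pics/stage.png

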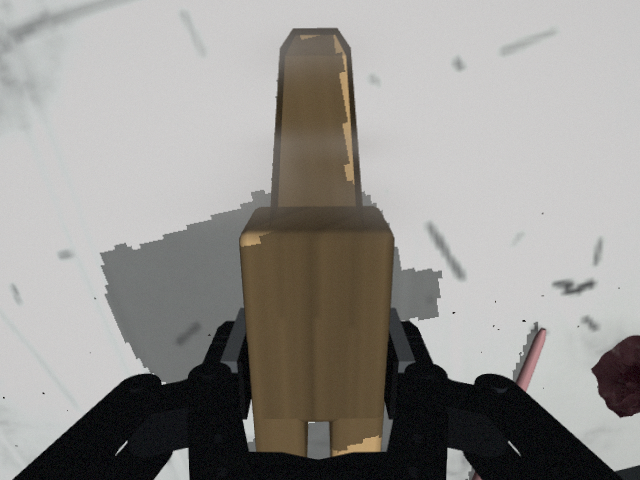

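View pics/stage_s.png

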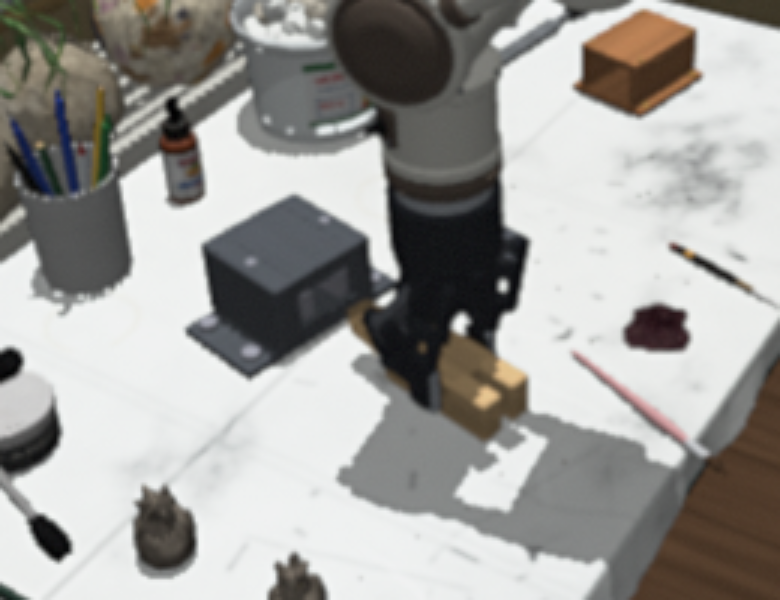

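```bash
python3 - <<'E'
from meas import *
yaw=-12.45; R=Rdown(yaw); hx=R[:,0]
C=np.array([619,151.8,0]); mouth=C-44*hx; mouth[2]=42.8
off=np.array([-.3,-.1,-.9])
q=mouth-(50+40)*hx
bot.line_to(q+off,R,v=80,f_stop=8); bot.hold(.2); s=show("40 to go")
d=R.T@(s["tcp_pos"]-mouth); print("rel mouth (tool x,y,z)",d)
c=cal("wrist"); im,dd=cams.read_camera("wrist"); cv2.imwrite("pics/ins1.png",im)
np.savez("pics/ins1.npz",K=c[0],k1=c[1],R=c[2],t=c[3],d=dd,im=im)
E
```

```text
40 to go 18.05 tcp [487.31 180.72  41.8 ] F [-0.15 -0.08 -1.87] gap 45.31
rel mouth (tool x,y,z) [-90.8279591    0.14702798   1.00226645]
```

View pics/ins1.png

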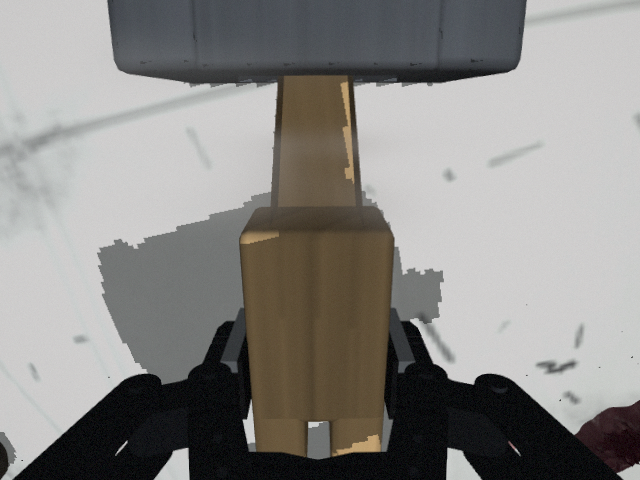

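```bash
python3 - <<'E'
from meas import *
yaw=-12.45; R=Rdown(yaw); hx=R[:,0]
C=np.array([619,151.8,0]); mouth=C-44*hx+0.6*R[:,1]; mouth[2]=42.8
def rel(s): print("   rel",(R.T@(s["tcp_pos"]-mouth)).round(2),"Ftool",(R.T@s["ft_force"]).round(2))
print(bot.line_to(mouth-(50+28)*hx,R,v=50,f_stop=8)); bot.hold(.2); rel(show("28"))
print(bot.line_to(mouth-(50+16)*hx,R,v=40,f_stop=8)); bot.hold(.1); rel(show("16"))
for k in (11,8,5,2):
    r=bot.line_to(mouth-(50+k)*hx,R,v=20,f_stop=25); rel(show(str((k,r))))
    if r: break
im,dd=cams.read_camera("wrist"); cv2.imwrite("pics/ins2.png",im)
E
```

```text
False
28 18.7 tcp [499.49 177.52  42.67] F [-0.11  0.65 -1.88] gap 44.98
   rel [-7.824e+01  5.000e-02  1.300e-01] Ftool [-0.25 -0.61  1.88]
False
16 19.25 tcp [511.32 174.93  42.69] F [ 0.74 -0.   -1.12] gap 45.06
   rel [-6.613e+01  2.000e-02  1.100e-01] Ftool [ 0.73 -0.16  1.12]
(11, False) 19.65 tcp [516.6  173.87  42.88] F [ 0.33  0.82 -1.37] gap 45.27
   rel [-60.75  -0.07  -0.08] Ftool [ 0.14 -0.87  1.37]
(8, False) 19.95 tcp [519.09 173.28  42.64] F [-1.43  2.18 -2.57] gap 45.34
   rel [-5.819e+01 -4.000e-02  1.600e-01] Ftool [-1.86 -1.82  2.57]
(5, False) 20.25 tcp [521.52 172.71  42.37] F [-3.73  4.1  -3.05] gap 44.9
   rel [-5.57e+01 -1.00e-02  4.30e-01] Ftool [-4.53 -3.19  3.05]
(2, False) 20.55 tcp [524.05 172.17  42.22] F [-4.38  3.03 -2.7 ] gap 45.37
   rel [-5.311e+01 -2.000e-02  5.800e-01] Ftool [-4.93 -2.01  2.7 ]
```

View pics/ins2.png

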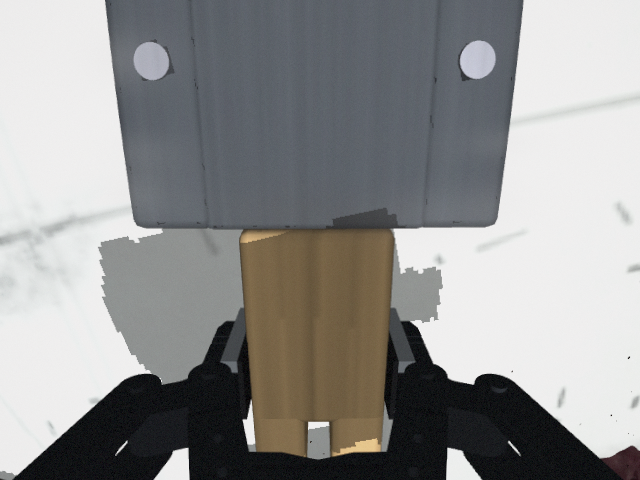

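```bash
python3 - <<'E'
from meas import *
yaw=-12.45; R=Rdown(yaw); hx=R[:,0]
C=np.array([619,151.8,0]); mouth=C-44*hx+0.2*R[:,1]; mouth[2]=42.8
def rel(s): print("   rel",(R.T@(s["tcp_pos"]-mouth)).round(2),"Ftool",(R.T@s["ft_force"]).round(2))
for k in range(1,-14,-1):
    r=bot.line_to(mouth-(50+k)*hx,R,v=15,f_stop=18); s=show(str((k,r))); rel(s)
    if r or (R.T@s["ft_force"])[0]<-28: break
bot.hold(.1); rel(show("end"))
im,dd=cams.read_camera("wrist"); cv2.imwrite("pics/ins3.png",im)
E
```

```text
(1, False) 20.85 tcp [524.57 172.17  42.05] F [-6.12  1.98 -0.64] gap 45.08
   rel [-52.6    0.27   0.75] Ftool [-6.4  -0.62  0.64]
(0, False) 21.1 tcp [525.23 172.03  41.94] F [-6.59  2.63 -0.92] gap 44.81
   rel [-51.92   0.26   0.86] Ftool [-7.   -1.15  0.92]
(-1, False) 21.35 tcp [525.69 171.94  41.8 ] F [-8.64  3.68  0.86] gap 45.11
   rel [-51.46   0.25   1.  ] Ftool [-9.23 -1.73 -0.86]
(-2, False) 21.6 tcp [526.23 171.81  41.79] F [-10.01   3.16   2.29] gap 45.06
   rel [-50.9    0.26   1.01] Ftool [-10.45  -0.93  -2.29]
(-3, False) 21.85 tcp [526.82 171.73  41.78] F [-11.88   2.79   2.69] gap 45.35
   rel [-50.31   0.21   1.02] Ftool [-12.2   -0.16  -2.69]
(-4, False) 22.1 tcp [527.47 171.59  41.8 ] F [-14.58   3.52   4.61] gap 44.98
   rel [-49.65   0.21   1.  ] Ftool [-14.99  -0.3   -4.61]
(-5, False) 22.35 tcp [528.08 171.46  41.8 ] F [-15.8    4.05   5.82] gap 44.92
   rel [-49.02   0.21   1.  ] Ftool [-16.3   -0.55  -5.82]
(-6, False) 22.6 tcp [528.47 171.38  41.77] F [-18.01   4.54   9.08] gap 45.2
   rel [-48.62   0.2    1.03] Ftool [-18.57  -0.55  -9.08]
(-7, False) 22.85 tcp [528.58 171.44  41.67] F [-20.64   4.7   10.85] gap 45.06
   rel [-48.53   0.12   1.13] Ftool [-21.17  -0.14 -10.85]
(-8, False) 23.1 tcp [528.6  171.43  41.67] F [-24.88   4.94  14.42] gap 45.24
   rel [-48.5    0.12   1.13] Ftool [-25.36   0.54 -14.42]
(-9, False) 23.35 tcp [528.72 171.42  41.55] F [-27.03   5.98  15.33] gap 45.07
   rel [-48.38   0.1    1.25] Ftool [-2.768e+01 -1.000e-02 -1.533e+01]
(-10, False) 23.6 tcp [528.74 171.44  41.51] F [-31.22   7.42  20.2 ] gap 45.29
   rel [-48.37   0.08   1.29] Ftool [-32.09  -0.51 -20.2 ]
end 23.7 tcp [528.74 171.42  41.54] F [-31.11   6.4   20.26] gap 45.11
   rel [-48.36   0.1    1.26] Ftool [-31.76   0.46 -20.26]
```

View pics/ins3.png

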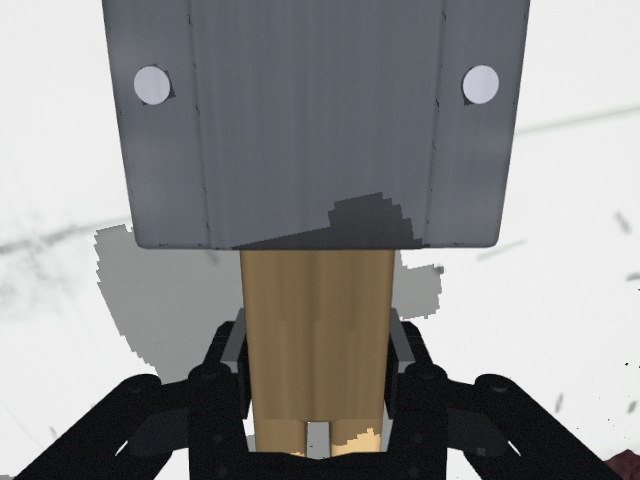

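```bash
python3 - <<'E'
from meas import *
yaw=-12.45; R=Rdown(yaw); hx=R[:,0]
C=np.array([619,151.8,0]); mouth=C-44*hx+0.2*R[:,1]; mouth[2]=42.8
def rel(s): print("   rel",(R.T@(s["tcp_pos"]-mouth)).round(2),"Ftool",(R.T@s["ft_force"]).round(2)); return s
def go(k,dz,v=15):
    p=mouth-(50+k)*hx; p[2]+=dz
    r=bot.line_to(p,R,v=v,f_stop=30); return rel(show(str((k,dz,r))))
go(-4,0); go(-4,1.0); go(-4,2.0); 
for k in (-6,-8,-10):
    s=go(k,2.5)
    if (R.T@s["ft_force"])[0]<-34: break
for dz in (3.2,4,4.8):
    F=R.T@s["ft_force"]
    if F[2]>-4: break
    s=go(k,dz)
im,dd=cams.read_camera("scene"); cv2.imwrite("pics/ins4s.png",cv2.resize(im[180:330,200:400],(800,600),interpolation=cv2.INTER_CUBIC))
im,dd=cams.read_camera("wrist"); cv2.imwrite("pics/ins4.png",im)
E
```

```text
(-4, 0, True) 24.11 tcp [528.57 171.5   41.44] F [1.33 0.33 2.96] gap 45.23
   rel [-48.55   0.06   1.36] Ftool [ 1.23 -0.61 -2.96]
(-4, 1.0, False) 24.69 tcp [528.61 171.29  42.03] F [ -3.39   5.26 -10.75] gap 45.27
   rel [-48.47   0.25   0.77] Ftool [-4.44 -4.41 10.75]
(-4, 2.0, False) 24.94 tcp [528.61 171.3   43.13] F [ -2.32   4.28 -10.31] gap 45.02
   rel [-48.47   0.24  -0.33] Ftool [-3.19 -3.68 10.31]
(-6, 2.5, False) 25.23 tcp [528.63 171.28  43.14] F [-9.4   6.47 -6.73] gap 45.12
   rel [-48.44   0.26  -0.34] Ftool [-10.58  -4.29   6.73]
(-8, 2.5, False) 25.51 tcp [528.71 171.25  43.01] F [-18.75   6.8   -0.07] gap 44.82
   rel [-48.36   0.27  -0.21] Ftool [-19.77  -2.6    0.07]
(-10, 2.5, False) 25.79 tcp [528.77 171.22  42.91] F [-25.78   7.54   6.74] gap 44.72
   rel [-48.29   0.29  -0.11] Ftool [-26.8   -1.8   -6.74]
(-10, 3.2, False) 26.04 tcp [528.76 171.23  43.09] F [-22.53   7.95   1.22] gap 44.77
   rel [-48.31   0.28  -0.29] Ftool [-23.72  -2.91  -1.22]
```

View pics/ins4s.png

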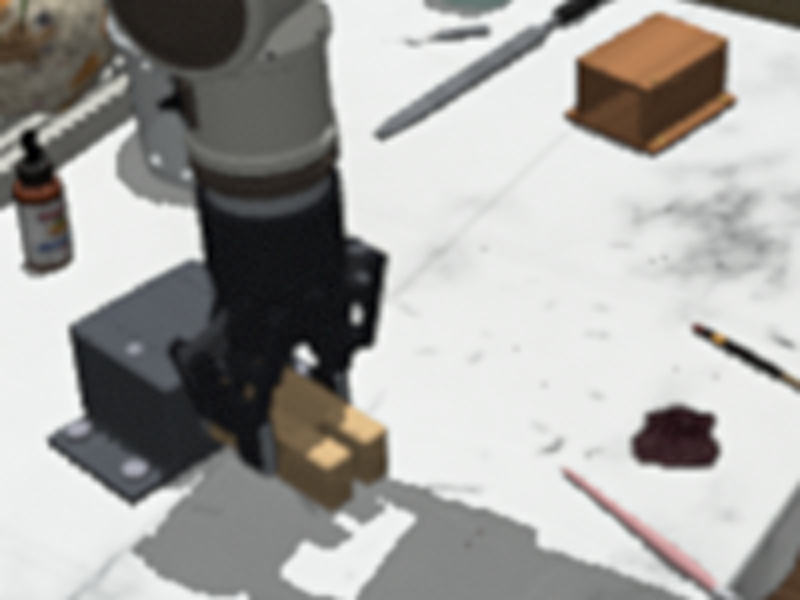

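View pics/ins4.png

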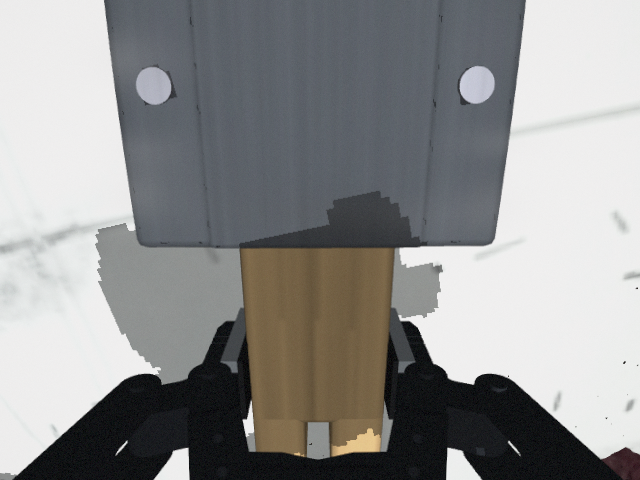

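```bash
python3 - <<'E'
from meas import *
yaw=-12.45; R=Rdown(yaw); hx=R[:,0]
C=np.array([619,151.8,0]); mouth=C-44*hx+0.2*R[:,1]; mouth[2]=42.8
def rel(s): print("   rel",(R.T@(s["tcp_pos"]-mouth)).round(2),"Ftool",(R.T@s["ft_force"]).round(2)); return s
p=mouth-(50-6)*hx; p[2]+=1.5
bot.line_to(p,R,v=20); rel(show("relax"))
bot.grip(85); bot.hold(.2); s=rel(show("open"))
q=s["tcp_pos"].copy(); q[2]=180; bot.line_to(q,R,v=150); 
# view from front
v=mouth-75*hx; v[2]=180
bot.move_pose(v,Rdown(yaw+180)); bot.hold(.2); show("view")
c=cal("wrist"); im,d=cams.read_camera("wrist"); cv2.imwrite("pics/fin1.png",im)
np.savez("pics/fin1.npz",K=c[0],k1=c[1],R=c[2],t=c[3],d=d,im=im)
E
```

```text
relax 26.51 tcp [528.72 171.26  42.9 ] F [-13.29   5.75  -0.96] gap 45.32
   rel [-48.35   0.26  -0.1 ] Ftool [-14.22  -2.75   0.96]
open 27.18 tcp [533.16 170.51  44.37] F [ 0.72 -0.08 -0.34] gap 85.14
   rel [-4.385e+01  3.000e-02 -1.570e+00] Ftool [ 0.72 -0.08  0.34]
view 31.07 tcp [502.76 177.27 179.98] F [0.32 0.01 0.76] gap 85.08
```

View pics/fin1.png

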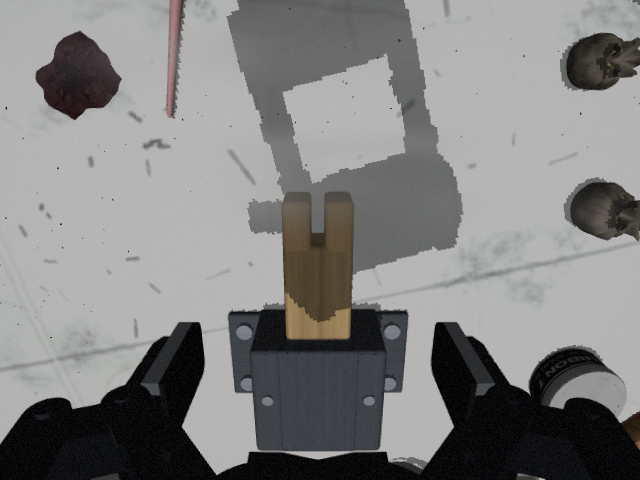

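```bash
python3 - <<'E'
from meas import *
z=np.load("pics/fin1.npz"); px,P=cloud(z)
b=(px[:,0]>283)&(px[:,0]<354)&(px[:,1]>215)&(px[:,1]<345)&(abs(P[:,2]-57)<8)
B=P[b]; A=np.c_[B[:,:2]-B[:,:2].mean(0),np.ones(len(B))]; co,*_=np.linalg.lstsq(A,B[:,2],rcond=None)
r=cv2.minAreaRect(B[:,:2].astype(np.float32)); print("blade top z",co[2],"slope deg",np.degrees(co[:2]),r)
h=(abs(P[:,2]-70)<5)&(abs(P[:,0]-619)<70)&(abs(P[:,1]-152)<70)&(px[:,1]>348)
H=P[h]; r2=cv2.minAreaRect(H[:,:2].astype(np.float32)); print("holder",np.median(H[:,2]),r2)
c=(z["K"],float(z["k1"]),z["R"],z["t"])
hx=Rdown(-12.4)[:,0]; hy=np.array([-hx[1],hx[0],0])
q=onplane(c,[(284,194),(353,194),(286,338),(351,338)],57); q=np.vstack([q,onplane(c,[(251,352),(386,352)],70)])
print(np.c_[q@hx,q@hy].round(1))
im=z["im"]; cv2.imwrite("pics/fin1c.png",cv2.resize(im[180:360,220:420],(800,600),interpolation=cv2.INTER_CUBIC))
E
```

```text
blade top z 56.87134271799153 slope deg [ 0.41855053 -0.19469538] ((531.5188598632812, 171.6966552734375), (49.32757568359375, 93.4296646118164), 78.15589141845703)
holder 70.29459776735855 ((618.2097778320312, 152.38291931152344), (94.46585845947266, 90.61882019042969), 77.61703491210938)
[[421.8 260.8]
 [421.8 303.5]
 [524.5 259.2]
 [524.6 304.9]
 [527.4 236.3]
 [527.6 327.7]]
```

View pics/fin1c.png

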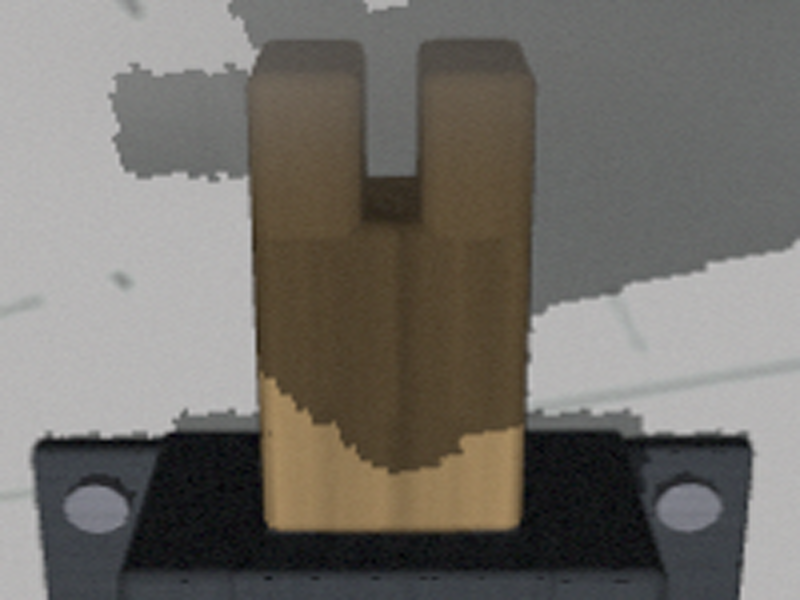

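```bash
python3 - <<'E'
from meas import *
z=np.load("pics/fin1.npz"); px,P=cloud(z)
hx=Rdown(-12.4)[:,0]; hy=np.array([-hx[1],hx[0],0]); X=P@hx; Y=P@hy
f=(P[:,2]>18)&(P[:,2]<64)&(px[:,0]>262)&(px[:,0]<378)&((px[:,0]<282)|(px[:,0]>356))&(px[:,1]>312)&(px[:,1]<350)
for lo,hi in((18,30),(30,45),(45,58),(58,66)):
    m=f&(P[:,2]>lo)&(P[:,2]<hi); print("face",lo,m.sum(),np.median(X[m]) if m.any() else None)
e=(px[:,0]>286)&(px[:,0]<350)&(px[:,1]>188)&(px[:,1]<206)&(P[:,2]>28)&((px[:,0]<308)|(px[:,0]>328))
for lo,hi in((28,38),(38,46),(46,53),(53,60)):
    m=e&(P[:,2]>lo)&(P[:,2]<hi); print("end",lo,m.sum(),np.median(X[m]) if m.any() else None)
# column profile along blade centre-left
for v in list(range(186,206,2))+list(range(328,360,2)):
    m=(px[:,1]==v)&(px[:,0]>290)&(px[:,0]<304); print(v,np.median(X[m]).round(1),np.median(P[m][:,2]).round(1))
E
```

```text
face 18 303 526.5133924437681
face 30 411 526.6025421119645
face 45 402 526.7076052981113
face 58 197 526.7851965132261
end 28 123 426.6941690543074
end 38 101 426.60512664982673
end 46 108 426.6552296479699
end 53 224 427.73741342986654
186 427.9 0.7
188 429.4 0.6
190 430.9 0.5
192 426.8 27.5
194 426.7 34.2
196 426.6 40.8
198 426.7 46.6
200 426.7 52.4
202 427.3 54.9
204 428.3 56.2
328 516.2 57.4
330 518.1 56.9
332 519.6 57.1
334 521.2 57.0
336 522.9 56.9
338 524.9 56.3
340 526.5 56.4
342 526.6 58.8
344 527.0 60.6
346 527.0 63.2
348 526.8 65.9
350 526.9 68.2
352 527.6 69.5
354 528.7 70.2
356 530.5 70.0
358 531.8 70.4
```

```bash
python3 - <<'E'
from h import *
show("before"); print(bot.close_job())
E
```

```text
before 31.12 tcp [502.76 177.26 180.01] F [0.66 0.07 0.38] gap 84.95
the job is handed in; nothing more can be done
None
```

I drew the bench pin out of its sleeve, laid it flat on the table and let go. I then picked it up by the middle of the blade and pushed the tang into the holder until it hit a hard stop. At the first stall the pin had sunk about 1.2 mm and was pressing on the socket floor, so I raised it, pushed again at about 25 N, and let go. I handed the job in at 31.1 s of the 64 s allowed, and it reported no verdict.

**Last checks:** these come from the final wrist picture, with the gripper open and clear above the pin.
- **Shoulder against the face:** the free end of the blade puts the shoulder within about 0.1 mm of the face in the depth data. An earlier estimate from pixel edges suggested a 3 mm gap, because both edges are rounded. I trusted the depth figure.
- **Centring:** the blade is about 0.1 mm off the holder's middle sideways. Its centre height is about 39.9 mm, against 40 mm wanted.
- **Alignment:** the blade is level to about 0.5° and in line to about 0.6°.
- **Bystanders:** the jar, dabber and ink tin were never touched as far as the path and forces show. I did not re-measure their positions.

**Disagreement between cameras:** the top and wrist cameras differed by about 2 mm on the holder's sideways position. I leaned towards the wrist camera, and the picture taken as the tang entered agreed with it.

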